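# Close up a lens holder, flip down its kickstand and hold it upright

## Robot

A 6-joint arm with a two-finger parallel gripper is mounted at the origin on a cart in front of the work surface, level with it; the furniture and walls round the work are solid. World frame = base frame: x ahead of the robot, y to its left, z up, the work surface at z = 0. Lengths are in m, angles in rad, forces in N, time in s.
With the tool pointing down it reaches from about 0.375 to 0.9 m from the base axis. Payload 3.1 kg.
Tool frame: the origin (TCP) lies at the very end of the fingers, on their centre line; the grasp point (between the pads) lies bot.grasp_offset behind it (bot.grasp_offset is the distance from the TCP to the grasp point, in m); z points along the fingers, y is the line along which they close (so a half turn about z gives the same grasp; the last joint's range is limited). The gripper opens to 87 mm and grips with 3 to 60 N. Pads are 19 mm wide; open, the fingers measure 117 mm over their backs; the gripper's body (75 mm by 190 mm) begins 51 mm behind the grasp point.
Start: joints at [-1.306, 0.527, 1.433, -0, 1.181, -0.178], TCP at [0.268, -0.564, 0.223] pointing down, gripper open.
Joint ranges: [-3.08, 3.08], [-0.75, 2.2], [0.22, 2.44], [-1.43, 4.57], [0, 2.65], [-2.85, 2.85]. Speed limits (rad/s): [2.79, 2.79, 3.14, 3.14, 3.14, 3.14].

## Interface

Orientations are given as a unit quaternion [x, y, z, w].
In Python, from plant import bot gives the robot as it stands. The module is installed in compiled form; this text tells all that it offers.
- The arm moves only by the tool send_rows, never from a script. Its arguments are lists of equal length, an entry for each row: "jaw": the opening, from 0 (shut) to 1 (fully open); "offset": the shift along the tool's x, y, z as a fraction of full scale, a list of three; "rotation": the turn, a rotation vector about the tool's x, y, z as a fraction of full scale, a list of three. A call has 1 to 5 rows; each row is the pose to reach, as a shift and turn from the pose commanded when the call began, along the tool's axes at that moment; what a row does not reach only later rows make up. Full scale, the value 1, is 0.25 m for a shift and pi/4 rad for a turn. A row lasts 1/12 s, in which the tool goes at most 41.7 mm and 7.16 degrees, less where a joint would pass 70% of its speed; a pose out of reach is approached as far as the arm can. A call with a number of a shift or a turn outside -1 to 1 is refused whole. A call with a gripper value outside its range is refused whole. The fingers move at their own pace and stop on an object; the grip force is fixed at half the most. Time passes only in rows, so rows that repeat a pose let the fingers close. It gives the time, the measured TCP pose, the force, the opening and the grip force at its end, in the units of the state.
- bot.state(): the state, without advancing time (a new reading comes with each control period).
- bot.get_image(name): name is "scene" or "top" or "wrist"; returns a dict with "img" (400x640x3 uint8, blue, green, red), "z_map" (400x640 float32, m along the optical axis (not along the pixel's ray), 0 where there is no reading), "mtx" (3x3 intrinsics, pixels), "R" (3x3) and "t" (3): a world point X has camera coordinates R X + t. Camera axes: x right, y down, z forward; pixel columns grow to the right and rows downward; lengths in m; the calibration is good to about 2 mm. A picture is of the moment at which its call begins.
- bot.job_done(): hands the job in; it is judged then, once.
The state is a dict: "time_s": time; "qpos": joint angles; "qd": joint speeds; "joint_efforts": joint torques, N m; "tcp_pos": TCP position; "orientation": TCP orientation; "wrist_force": force on the tool from outside, world axes, zero at the start; "moment": the same for the moment, N m; "opening": finger opening in m; "grip_force": force on a finger pad.
Only numpy, scipy, OpenCV 4.12 (cv2) and the standard library are available. Lean on these libraries where they do the work, as an engineer would, in place of code of your own. Each camera call takes 0.05 s, during which the arm holds its last target. There are 200 camera calls.

## Task

Get the lens holder on the bench ready for a colleague to bolt it down: first push its amber cover door shut until it clicks home on its ball catch, then flip the red kickstand over its spring's centre so that it snaps down, and then take the leaning frame by the blue grip tab on top, swing it upright and keep it there. Finish while still gripping the tab with the frame upright and still: do not let go, as it tips back on its own. Leave the other things on the bench where they are.

Things in the scene. Friction and masses are not known exactly. Their poses are not given: they have to be found in the camera images.
- stand_base: Dark steel base plate of the lens holder, 126 (x) x 150 (y) x 12 mm, fixed to the bench; origin on the bench surface at the middle of the stand. Its x axis runs along the frame, away from the robot, its y axis to the left, the side to which the frame leans (two rest posts stand there). Its yaw differs from run to run. All 'local' directions below are the axes of this base.
- frame (a joint): Tipping of the frame about its foot hinge, a pin along local x 30 mm above the bench: 0 = upright, positive = leaning left (local +y). Unheld it rests on the posts at 0.26 rad; its dark hub tips it left even from upright (0.5 to 2.5 N at the tab holds it). It can tip right to -0.30; the lowered kickstand meets the base at about -0.09 and is forced back up if pressed harder.
- foot_hinge (a point): Middle of the foot hinge pin; the axes are the frame's own and lean with it (z up along the frame).
- tab (a point): Centre of the upper part of the blue grip tab on top of the frame, 136 mm from the foot hinge along the frame and 20 mm from the frame's middle towards the robot. The tab is 44 mm long (local x), 14 mm thick (local y) and stands free 38 mm high: its top is 17 mm above this point, the top bar of the frame (110 mm long, 16 mm thick) 21 mm below it. Pinch it across its thickness. Axes as the frame's: z up along the frame.
- door (a joint): Opening of the amber cover door on the right face (local -y) of the frame: 0 = shut, positive = swung open to the right and away from the frame; starts 0.35 to 0.75. The door stays where it is left (stiff hinge, under 1 N at its edge). Between 0.16 and 0.09 its edge rides up a spring ball catch (about 2 N at the free edge); below 0.08 the catch draws it in, and below 0.03 it is seated and held.
- door_hinge (a point): Middle of the door's hinge line, which runs up along the frame at the end away from the robot (46 mm along local x from the middle, 12 mm out from its mid-plane, 62 mm up from the foot hinge). The axes turn with the door: x from the free edge to the hinge, y through the door towards the frame, z along the hinge. The door is 85 mm wide, 86 mm high (43 mm either side of this point) and 6 mm thick.
- door_edge (a point): Point on the outer face of the door (the face to push), half-way up, 10 mm from its free edge, 75 mm from the hinge line. Axes as the door's: y points into the door. The catch housing is by the free edge 32 mm lower down, and stands 9 mm out beyond the shut door's face.
- kickstand (a joint): Red kickstand leg on the end of the frame that faces the robot: 0 = folded up along the frame, positive = swung over to the right (local -y) and down, 2.32 = fully down. An over-centre spring pulls it back up below about 0.9 rad and snaps it down by itself beyond about 1.1 rad (with the frame on its posts); about 1 N at the toe moves it.
- kick_pivot (a point): Pivot of the kickstand leg, 63 mm from the middle towards the robot (local -x) and 45 mm up from the foot hinge along the frame. Axes turn with the leg; z along the leg to the toe.
- toe (a point): Middle of the black rubber toe at the end of the leg, a round pin 14 mm thick and 32 mm long that lies along local x, pointing to the robot; 75 mm from the pivot. The frame's end is 21 mm farther along local x than this point.
- glue_bottle: Bystander: white glue bottle with a red nozzle, 29x29x76 mm, standing far to the right of the stand; origin at the middle of its underside.
- film_tape: Bystander: roll of orange film tape, 58 mm across, 10 mm high, to the left of the stand; origin at the middle of its underside.
- slide_box: Bystander: grey slide case, 94x101x32 mm, far to the right of the stand; origin at the middle of its underside.
- tweezers: Bystander: steel tweezers, 13x120x8 mm, lying to the left; origin at the middle of its underside.
- objective_can: Bystander: round objective can with black lid, 53 mm across, 64 mm high, to the left of the stand; origin at the middle of its underside.
- hex_key: Bystander: bent steel hex key, 34x92x6 mm, lying to the left; origin at the middle of its underside.

How it is judged:
By the outcome, as a careful person would: the job done as asked, in the order asked, and still so for the second after the job is handed in, while the arm keeps its last pose, push and grip.
It also fails if it takes over 64 s, if anything falls off the work surface, if the arm or the gripper's body presses on something with over 40 N, if the wrist force passes 120 N, or if a joint passes its speed limit or range.

## Working session

There is one attempt and no reset: what is moved stays moved. The work goes in short steps, Python scripts to look and compute and a tool call to move; the robot and the scene stay as the last step left them, time stands still between calls to the robot, and variables do not carry over. Pictures are saved under pics/ and viewed, at most 10 in all, crops included, and the job is handed in when it is done.

Besides the shell and the picture viewer there is one more tool, called after "Call:" as name(argument=value, ...), one argument or row to a line, values as JSON. send_rows: Moves the arm, as the interface text tells. Its arguments: {"type":"object","properties":{"jaw":{"type":"array"},"offset":{"type":"array"},"rotation":{"type":"array"}},"required":["jaw","offset","rotation"]}

```bash
mkdir -p pics; cat > h.py <<'E'
import numpy as np, cv2
from plant import bot
from scipy.spatial.transform import Rotation as R
def cloud(d):
    z=d['z_map']; v,u=np.indices(z.shape); K=d['mtx']
    c=np.stack([(u-K[0,2])/K[0,0]*z,(v-K[1,2])/K[1,1]*z,z],-1)
    return (c-d['t'])@d['R']   # R^T (c-t)
def proj(d,X):
    c=d['R']@np.asarray(X)+d['t']; p=d['mtx']@c; return p[:2]/p[2]
E
python3 - <<'E'
from h import *
s=bot.state(); print({k:np.round(v,3) for k,v in s.items()}, bot.grasp_offset)
a=bot.get_image('scene'); b=bot.get_image('top')
cv2.imwrite('pics/a.png',a['img']); cv2.imwrite('pics/b.png',b['img'])
np.savez('ab.npz',**{'a'+k:v for k,v in a.items()},**{'b'+k:v for k,v in b.items()})
for d in (a,b): print(-d['R'].T@d['t'], d['R'][2], (d['z_map']>0).mean())
E
```

```text
{'time_s': np.float64(0.0), 'qpos': array([-1.306,  0.528,  1.434, -0.   ,  1.181, -0.178]), 'qd': array([-0.001, -0.001,  0.001, -0.001,  0.   ,  0.002]), 'joint_efforts': array([ -0.   , -44.004, -17.659,   0.063,   0.058,  -0.   ]), 'tcp_pos': array([ 0.268, -0.564,  0.222]), 'orientation': array([ 0.975,  0.22 , -0.   , -0.001]), 'wrist_force': array([0.391, 0.332, 0.95 ]), 'moment': array([-0.01 , -0.009,  0.013]), 'grip_force': np.float64(0.0), 'opening': np.float64(0.087)} 0.0187
[-0.30761634  0.36263229  1.49468519] [ 0.48268529 -0.29235439 -0.82555667] 0.99550390625
[ 0.14673244 -0.10287079  1.7147882 ] [ 0.21000123 -0.01121656 -0.97763678] 0.99569140625
```

View pics/a.png

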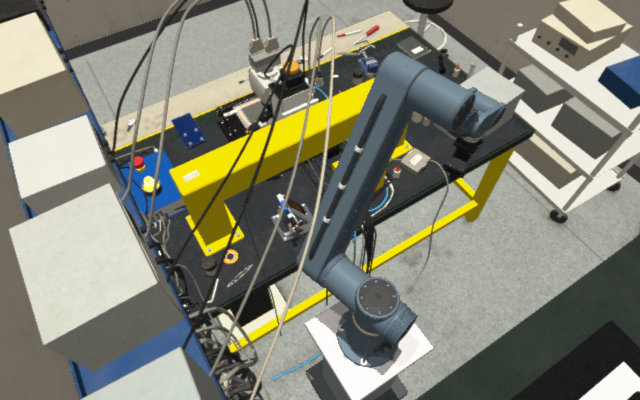

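View pics/b.png

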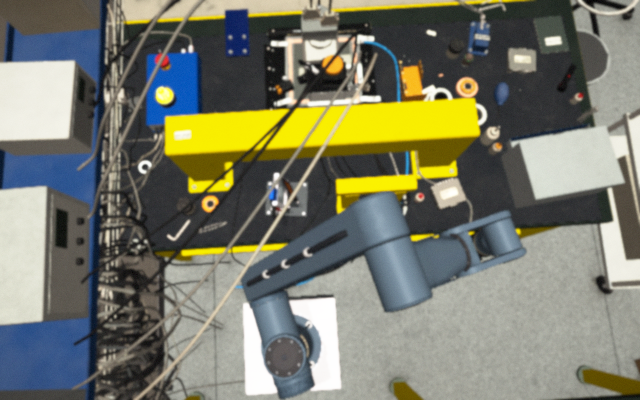

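The stand is at about (287,195) in "top" and (290,215) in "scene", in front of the legs of a yellow bridge. The arm is folded to the right. I'll crop in closer.

```bash
python3 - <<'E'
from h import *
z=np.load('ab.npz'); a={k[1:]:z[k] for k in z if k[0]=='a'}; b={k[1:]:z[k] for k in z if k[0]=='b'}
A=a['img'][180:255,250:340]; B=b['img'][165:225,245:330]
A=cv2.resize(A,(480,400),interpolation=cv2.INTER_CUBIC);B=cv2.resize(B,(566,400),interpolation=cv2.INTER_CUBIC)[:, :320+0] if 0 else cv2.resize(B,(320*85//60,320),interpolation=cv2.INTER_CUBIC)
C=np.zeros((400,A.shape[1]+B.shape[1],3),np.uint8) ; 
sc=790/C.shape[1]; C[:,:480]=A; C[:320,480:]=B
cv2.imwrite('pics/c.png',cv2.resize(C,None,fx=min(1,sc),fy=min(1,sc)))
for n,d in(('a',a),('b',b)):
    P=cloud(d); hsv=cv2.cvtColor(d['img'],cv2.COLOR_BGR2HSV)
    near=(P[...,0]>.3)&(P[...,0]<.75)&(abs(P[...,1])<.35)&(P[...,2]>.005)&(P[...,2]<.3)
    for nm,lo,hi in(('blue',100,125),('red',0,6),('red2',172,180),('amber',10,22),('yellow',23,32)):
        m=near&(hsv[...,0]>=lo)&(hsv[...,0]<=hi)&(hsv[...,1]>110)&(hsv[...,2]>60)
        k,l,st,ce=cv2.connectedComponentsWithStats(m.astype(np.uint8))
        for i in range(1,k):
            if st[i,4]>=6:
                q=P[l==i]; print(n,nm,st[i,4],ce[i].round(),np.median(q,0).round(3),q.min(0).round(3),q.max(0).round(3))
P=cloud(b); 
for uv in [(320,125),(320,155),(210,175),(440,160),(375,190),(200,130),(470,110)]: print(uv,P[uv[1],uv[0]].round(3))
E
```

```text
a blue 13 [282. 203.] [0.512 0.028 0.179] [ 0.503 -0.007  0.008] [0.608 0.033 0.182]
a blue 26 [375. 208.] [ 0.392 -0.311  0.011] [ 0.387 -0.35   0.006] [ 0.399 -0.281  0.021]
a blue 22 [286. 210.] [0.48  0.028 0.172] [0.476 0.022 0.117] [0.5   0.036 0.185]
a red 8 [298. 225.] [0.452 0.002 0.077] [ 0.45  -0.005  0.066] [0.456 0.006 0.096]
a amber 38 [295. 206.] [ 0.524 -0.029  0.094] [ 0.499 -0.04   0.064] [ 0.552 -0.017  0.125]
a amber 80 [231. 257.] [0.502 0.258 0.011] [0.479 0.237 0.005] [0.535 0.294 0.018]
a yellow 283 [340. 137.] [ 0.593 -0.271  0.27 ] [ 0.588 -0.34   0.1  ] [ 0.688 -0.218  0.3  ]
a yellow 302 [312. 151.] [ 0.593 -0.151  0.266] [ 0.586 -0.247  0.101] [ 0.688 -0.096  0.3  ]
a yellow 497 [276. 168.] [ 0.594 -0.003  0.267] [ 0.589 -0.117  0.089] [0.697 0.087 0.3  ]
a yellow 40 [334. 165.] [ 0.5   -0.183  0.26 ] [ 0.487 -0.303  0.007] [ 0.68  -0.18   0.269]
a yellow 1873 [220. 219.] [0.594 0.248 0.124] [0.521 0.079 0.005] [0.735 0.343 0.3  ]
a yellow 452 [198. 209.] [0.595 0.3   0.255] [0.588 0.217 0.006] [0.748 0.343 0.3  ]
a yellow 106 [238. 236.] [0.568 0.199 0.0
[... 785 characters left out ...]
551 0.107 0.005] [0.655 0.348 0.3  ]
b yellow 59 [249. 158.] [0.589 0.087 0.265] [0.587 0.064 0.23 ] [0.592 0.111 0.299]
b yellow 247 [223. 183.] [0.575 0.214 0.012] [0.549 0.18  0.005] [0.631 0.276 0.041]
b yellow 1153 [359. 189.] [ 0.475 -0.242  0.259] [ 0.442 -0.35   0.005] [ 0.574 -0.18   0.272]
b yellow 27 [210. 200.] [0.522 0.269 0.009] [0.512 0.244 0.005] [0.531 0.288 0.017]
b yellow 16 [206. 208.] [0.491 0.28  0.009] [0.484 0.265 0.005] [0.507 0.288 0.016]
(320, 125) [ 0.652 -0.141  0.353]
(320, 155) [ 0.419 -0.124  0.816]
(210, 175) [0.588 0.244 0.102]
(440, 160) [ 0.59  -0.555  0.102]
(375, 190) [ 0.463 -0.299  0.264]
(200, 130) [0.661 0.218 0.35 ]
(470, 110) [ 0.67  -0.593  0.353]
```

View pics/c.png

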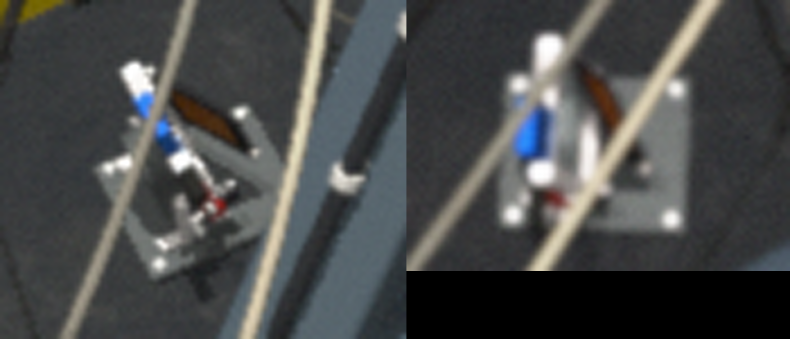

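The crop shows the base plate with four pale corner screws, the blue tab leaning left, and the amber door open to the right. The red leg is partly behind a cable. Next I'll fix the base pose and map the obstacles.

```bash
python3 - <<'E'
from h import *
z=np.load('ab.npz'); a={k[1:]:z[k] for k in z if k[0]=='a'}; b={k[1:]:z[k] for k in z if k[0]=='b'}
def ray(d,u,v,h):
    r=d['R'].T@np.linalg.solve(d['mtx'],[u,v,1]); c=-d['R'].T@d['t']; return c+r*(h-c[2])/r[2]
C=[]
for x,y in [(676,88),(671,218),(512,215),(517,83)]:
    C.append(ray(b,245+(x-406.5)/4.516,165+y/4.516,.014)); print(C[-1].round(3))
C=np.array(C); print('centre',C.mean(0)); e=(C[0]+C[3]-C[1]-C[2]); print('yaw',np.arctan2(e[1],e[0]), np.linalg.norm(C[0]-C[1]),np.linalg.norm(C[0]-C[3]))
e=(C[3]-C[0]+C[2]-C[1]);print('yaw2',np.arctan2(-e[0],e[1]))
H={}
for d in(a,b):
    P=cloud(d).reshape(-1,3)
    for p in P:
        if .2<p[0]<.8 and -.66<p[1]<.4 and -.05<p[2]<.4:
            k=(int(np.floor(p[0]/.04)),int(np.floor(p[1]/.04))); H[k]=max(H.get(k,-9),p[2])
print('     ',' '.join('%4d'%(j*4) for j in range(9,-17,-1)))
for i in range(19,4,-1): print('%4d '%(i*4),' '.join('%4d'%round(H[(i,j)]*100) if (i,j) in H else '   .' for j in range(9,-17,-1)))
E
```

```text
[ 0.554 -0.079  0.014]
[ 0.449 -0.069  0.014]
[0.459 0.057 0.014]
[0.567 0.048 0.014]
centre [ 0.50705598 -0.01108606  0.014     ]
yaw -0.08838938484949609 0.10606782397304305 0.12798519110629009
yaw2 -0.09074286133879994
        36   32   28   24   20   16   12    8    4    0   -4   -8  -12  -16  -20  -24  -28  -32  -36  -40  -44  -48  -52  -56  -60  -64
  76     9    9    9    .    .    .    0    0    .   14   14    .   40    .    .   38   39   36   13    .    0    .    .    .    .    .
  72     5    2    .    .    .    2    1    1    2    1    1    2   40   40   40   40   40   40    .    1    1    .    .    .    .    .
  68     1   36   36   36   36   36   36   36   36   36   36   36   37   37   37   37   37   36   36   36   36   36   36   36   36   35
  64     1   35   36   36   36   36   36   36   36   36   36   36   36   36   36   36   36   36   36   36   36   36   36   36   36   36
  60     1   36   36   36   36   36   36   36   36   36   36   36   36   36   36   36   36   36   36   36   36   36   36   36   36   36
  56     1   35   36   36   36   36   36   36   36   36   36  
[... 597 characters left out ...]
    1    4    4    1
  36     1    1    1    1    1    2    1    1    1    1    1    2    1    .    .    2    3    2    2    1    1    1    1    1    1    1
  32     0    0    1    0    0    1    0    1    1    0    0    .    .    .    1    2    2   -1   -1   -1   -1    0    0    0   32   31
  28     .    .    .    .   -4   -4    .    .    .    .    .    .    .    .   -5    .   -4    .    .    .    .    .   39   40   31    .
  24     .    .    .    .    .    .    .   37   40    .    .    .    .    .    .    .    .    .    .    .    .   34   40   40   40   32
  20    38    .    .    .    .    .   30   39   40    .    .   40   40    .    .    .    .    .    .    .    .   34   34   40   40    .
```

```bash
cat >> h.py <<'E'
C=np.array([.507,-.011,0]); YAW=-.09
L=R.from_euler('z',YAW)
def target(x,y,z,tilt=0,rz=0): # base-local TCP position, frame-like lean; rz extra turn about vertical
    return C+L.apply([x,y,z]), L*R.from_euler('z',rz)*R.from_rotvec([-tilt,0,0])*R.from_euler('x',np.pi)
def plan(*ts):
    """chained moves: each target relative to previous"""
    s=bot.state(); p=np.array(s['tcp_pos']); r=R.from_quat(s['orientation'])
    print('now t=%.2f'%s['time_s'],'local',L.inv().apply(p-C).round(4),'tilt/rpy',((L.inv()*r*R.from_euler('x',-np.pi)).as_rotvec()).round(3),'F',np.round(s['wrist_force'],1),'open',round(float(s['opening']),4))
    for t in ts:
        q,rr=t
        o=r.inv().apply(q-p)/.25; w=(r.inv()*rr).as_rotvec()/(np.pi/4)
        print('off',o.round(3).tolist(),'rot',w.round(3).tolist(),'dist mm',round(np.linalg.norm(o)*250),'rows',max(np.linalg.norm(o)*250/41.7,np.linalg.norm(w)*45/7.16).round(1))
        p,r=q,rr
E
python3 - <<'E'
from h import *
z=np.load('ab.npz'); a={k[1:]:z[k] for k in z if k[0]=='a'}; b={k[1:]:z[k] for k in z if k[0]=='b'}
for d in(a,b):
    P=cloud(d).reshape(-1,3); I=d['img'].reshape(-1,3).astype(int)
    m=(P[:,2]>.4)&(P[:,2]<1.1)&(P[:,0]>-.2)&(P[:,0]<.8)&(abs(P[:,1])<.5)&~((I[:,0]-I[:,2])>15)
    Q=P[m]; print(len(Q))
    for k in sorted({tuple(q) for q in np.floor(Q[::1]/.1).astype(int)}): print(k,end=' ')
plan(target(0,-.3,.36)) if 0 else None
p=lambda x,y,z:(np.array([x,y,z]),target(0,0,0)[1])
print()
plan(p(.30,-.46,.36),p(.37,-.28,.37),p(.38,-.13,.37))
E
```

```text
21994
(np.int64(-2), np.int64(3), np.int64(5)) (np.int64(-2), np.int64(4), np.int64(5)) (np.int64(-2), np.int64(4), np.int64(7)) (np.int64(-1), np.int64(2), np.int64(6)) (np.int64(-1), np.int64(2), np.int64(7)) (np.int64(-1), np.int64(3), np.int64(5)) (np.int64(-1), np.int64(3), np.int64(6)) (np.int64(-1), np.int64(4), np.int64(4)) (np.int64(-1), np.int64(4), np.int64(5)) (np.int64(-1), np.int64(4), np.int64(6)) (np.int64(-1), np.int64(4), np.int64(7)) (np.int64(0), np.int64(1), np.int64(7)) (np.int64(0), np.int64(2), np.int64(6)) (np.int64(0), np.int64(2), np.int64(7)) (np.int64(0), np.int64(3), np.int64(5)) (np.int64(0), np.int64(3), np.int64(6)) (np.int64(0), np.int64(4), np.int64(4)) (np.int64(0), np.int64(4), np.int64(5)) (np.int64(1), np.int64(-5), np.int64(5)) (np.int64(1), np.int64(-5), np.int64(6)) (np.int64(1), np.int64(-4), np.int64(5)) (np.int64(1), np.int64(-4), np.int64(6)) (np.int64(1), np.int64(-4), np.int64(7)) (np.int64(1), np.int64(-4), np.int64(8)) (np.int64(1), np.int64(-3), np.int64(7)) (np.int64(1), np.int64(-3), np.int64(8)) (np.int64(1), np.int64(-1), np.int6
[... 9451 characters left out ...]
, np.int64(0), np.int64(8)) (np.int64(7), np.int64(1), np.int64(7)) (np.int64(7), np.int64(1), np.int64(8)) (np.int64(7), np.int64(2), np.int64(6)) (np.int64(7), np.int64(2), np.int64(7)) (np.int64(7), np.int64(3), np.int64(6)) (np.int64(7), np.int64(3), np.int64(7)) (np.int64(7), np.int64(4), np.int64(4)) (np.int64(7), np.int64(4), np.int64(5)) (np.int64(7), np.int64(4), np.int64(6)) 
now t=0.10 local [-0.1882 -0.572   0.2217] tilt/rpy [0.002 0.    0.534] F [-1.   0.3 -0.5] open 0.0871
off [0.293, -0.321, -0.553] rot [-0.003, 0.0, 0.68] dist mm 176 rows 4.3
off [0.214, -0.742, -0.04] rot [0.0, 0.0, 0.0] dist mm 193 rows 4.6
off [-0.014, -0.601, -0.0] rot [0.0, 0.0, 0.0] dist mm 150 rows 3.6
```

Call:
send_rows(
  jaw=[0, 0, 0, 0, 0],
  offset=[
    [0.293, -0.321, -0.553],
    [0.293, -0.321, -0.553],
    [0.293, -0.321, -0.553],
    [0.293, -0.321, -0.553],
    [0.293, -0.321, -0.553],
  ],
  rotation=[
    [0, 0, 0.68],
    [0, 0, 0.68],
    [0, 0, 0.68],
    [0, 0, 0.68],
    [0, 0, 0.68],
  ],
)

```text
time_s: 0.52
tcp_pos: [0.302, -0.4588, 0.3664]
orientation: [0.999, -0.046, 0.002, 0.003]
wrist_force: [-0.7, -0.2, -0.5]
opening: 0.0614
grip_force: 0.0
```

Call:
send_rows(
  jaw=[0, 0, 0, 0, 0],
  offset=[
    [0.214, -0.742, -0.04],
    [0.214, -0.742, -0.04],
    [0.214, -0.742, -0.04],
    [0.214, -0.742, -0.04],
    [0.214, -0.742, -0.04],
  ],
  rotation=[
    [0, 0, 0],
    [0, 0, 0],
    [0, 0, 0],
    [0, 0, 0],
    [0, 0, 0],
  ],
)

```text
time_s: 0.93
tcp_pos: [0.3703, -0.2766, 0.3707]
orientation: [0.999, -0.044, -0.0, -0.001]
wrist_force: [0.9, 0.2, -0.7]
opening: 0.0287
grip_force: 0.0
```

Call:
send_rows(
  jaw=[0, 0, 0, 0, 0],
  offset=[
    [-0.014, -0.6, 0],
    [-0.014, -0.6, 0],
    [-0.014, -0.6, 0],
    [-0.014, -0.6, 0],
    [-0.014, -0.6, 0],
  ],
  rotation=[
    [0, 0, 0],
    [0, 0, 0],
    [0, 0, 0],
    [0, 0, 0],
    [0, 0, 0],
  ],
)

```text
time_s: 1.35
tcp_pos: [0.3789, -0.1259, 0.3705]
orientation: [0.999, -0.042, -0.001, -0.002]
wrist_force: [0.1, -0.3, -0.0]
opening: 0.0021
grip_force: 0.0
```

```bash
python3 - <<'E'
from h import *
w=bot.get_image('wrist'); cv2.imwrite('pics/d.png',w['img']); np.savez('w.npz',**w)
print(-w['R'].T@w['t'],w['R'][2],proj(w,C))
plan(target(-.07,-.13,.30))
E
```

```text
[ 0.44981075 -0.1326318   0.53301189] [-0.26296348  0.02525169 -0.96447528] [230.81555407  81.33929728]
now t=1.40 local [-0.1164 -0.1285  0.3707] tilt/rpy [0.    0.    0.004] F [-1.1  0.1 -0.1] open 0.0011
off [0.186, 0.007, 0.283] rot [-0.0, 0.001, 0.005] dist mm 85 rows 2.0
```

View pics/d.png

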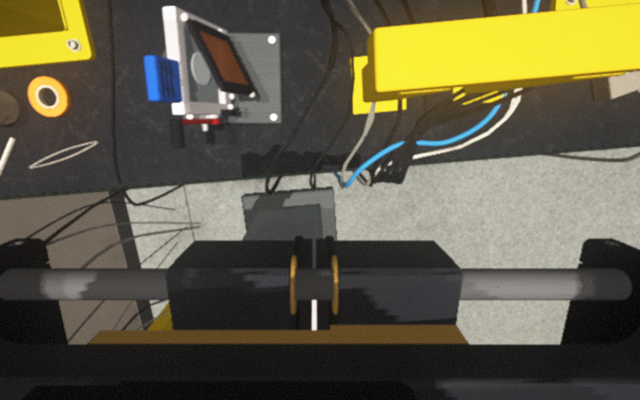

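The wrist view shows the blue tab at (162,78), the amber door at (220,58) with its free edge near (240,92), the toe at (177,132), the red leg at (205,122) and the right screws at (272,40) and (274,117). I'll measure these by depth.

```bash
python3 - <<'E'
from h import *
w=dict(np.load('w.npz')); P=L.inv().apply((cloud(w)-C).reshape(-1,3)).reshape(400,640,3); hsv=cv2.cvtColor(w['img'],cv2.COLOR_BGR2HSV)
box=np.zeros((400,640),bool); box[0:155,130:300]=1
for nm,m in (('blue',(hsv[...,0]>100)&(hsv[...,0]<125)&(hsv[...,1]>130)),('amber',(hsv[...,0]<22)&(hsv[...,0]>6)&(hsv[...,1]>100)),('red',((hsv[...,0]<6)|(hsv[...,0]>172))&(hsv[...,1]>120)&(hsv[...,2]>50)),('black',(hsv[...,2]<60)&(P[...,2]>.06))):
    k,l,st,ce=cv2.connectedComponentsWithStats((m&box).astype(np.uint8))
    for i in range(1,k):
        if st[i,4]>25:
            q=P[l==i]; print(nm,st[i,4],ce[i].round(),'med',np.median(q,0).round(3),'p2',np.percentile(q,2,0).round(3),'p98',np.percentile(q,98,0).round(3))
            if nm=='amber' and st[i,4]>200:
                A=np.c_[q[:,0],q[:,2],np.ones(len(q))]; a=np.linalg.lstsq(A,q[:,1],rcond=None)[0]; r=q[:,1]-A@a; g=abs(r)<.004; a=np.linalg.lstsq(A[g],q[g,1],rcond=None)[0]; print('plane y=',a, 'edge y at x',q[:,0].min(), 'resid',r.std())
print('screws',P[40,272],P[117,274])
def F(x,y,z,f=.26): return np.array([x,y*np.cos(f)+z*np.sin(f),.03+z*np.cos(f)-y*np.sin(f)])
print('exp tab',F(-.02,0,.136),'toe',F(-.076,0,.12),'hinge',F(.046,-.012,.062),'hinge top',F(.046,-.012,.105))
for th in(.35,.45,.55,.65,.75): print(th,'free edge top',F(.046-.085*np.cos(th),-.012-.085*np.sin(th),.105),'bottom',F(.046-.085*np.cos(th),-.012-.085*np.sin(th),.019))
E
```

```text
blue 1304 [161.  79.] med [-0.013  0.031  0.174] p2 [-0.034  0.023  0.145] p98 [0.008 0.044 0.18 ]
amber 1085 [224.  59.] med [ 0.017 -0.016  0.098] p2 [-0.01  -0.035  0.067] p98 [0.043 0.001 0.126]
plane y= [ 0.54633682  0.25532795 -0.05051473] edge y at x -0.04602570366435874 resid 0.006162521217875547
red 168 [201. 121.] med [-0.056  0.016  0.108] p2 [-0.062  0.002  0.   ] p98 [-0.053  0.031  0.143]
black 1037 [218.  59.] med [ 0.013 -0.012  0.128] p2 [-0.022 -0.042  0.062] p98 [0.052 0.008 0.144]
black 52 [228. 112.] med [-0.045 -0.011  0.07 ] p2 [-0.047 -0.016  0.061] p98 [-0.042 -0.002  0.073]
black 375 [176. 133.] med [-0.068  0.029  0.152] p2 [-0.083  0.024  0.145] p98 [-0.053  0.036  0.154]
screws [ 0.05372841 -0.06559818  0.01677798] [-0.0514928  -0.06512851  0.01376199]
exp tab [-0.02        0.03496296  0.16142904] toe [-0.076       0.03084967  0.1459668 ] hinge [0.046      0.00434231 0.09300115] hinge top [0.046      0.01539678 0.13455591]
0.35 free edge top [-0.03384668 -0.01276993  0.14204886] bottom [-0.03384668 -0.03487885  0.05893933]
0.45 free edge top [-0.030538   -0.02033266  0.14406071] bottom [-0.030538   -0.04244159  0.06095118]
0.55 free edge top [-0.02646458 -0.0275384   0.1459776 ] bottom [-0.02646458 -0.04964732  0.06286806]
0.65 free edge top [-0.02166712 -0.03431514  0.14778036] bottom [-0.02166712 -0.05642407  0.06467082]
0.75 free edge top [-0.01619355 -0.04059518  0.14945098] bottom [-0.01619355 -0.0627041   0.06634144]
```

```bash
python3 - <<'E'
from h import *
print(bot.state()['qpos'].round(3))
h=np.pi/2
plan(target(-.05,-.11,.33,0,h),target(-.030,-.08,.22,0,h),target(-.030,-.08,.118,0,h))
E
```

```text
[-0.607  0.037  1.723  0.     1.382  1.049]
now t=1.40 local [-0.1164 -0.1285  0.3707] tilt/rpy [0.    0.    0.004] F [-1.1  0.1 -0.1] open 0.0011
off [0.266, -0.073, 0.163] rot [-0.001, 0.0, -1.995] dist mm 80 rows 12.5
off [0.12, 0.08, 0.44] rot [0.0, 0.0, 0.0] dist mm 116 rows 2.8
off [0.0, -0.0, 0.408] rot [0.0, 0.0, 0.0] dist mm 102 rows 2.4
```

Call:
send_rows(
  jaw=[0, 0, 0, 0, 0],
  offset=[
    [0, 0, 0],
    [0, 0, 0],
    [0, 0, 0],
    [0, 0, 0],
    [0, 0, 0],
  ],
  rotation=[
    [0, 0, -0.665],
    [0, 0, -0.665],
    [0, 0, -0.665],
    [0, 0, -0.665],
    [0, 0, -0.665],
  ],
)

```text
time_s: 1.82
tcp_pos: [0.3802, -0.1321, 0.3706]
orientation: [0.977, 0.215, -0.0, 0.0]
wrist_force: [0.5, -0.1, 0.7]
opening: 0.0005
grip_force: 0.0
```

Call:
send_rows(
  jaw=[0, 0, 0, 0, 0],
  offset=[
    [0, 0, 0],
    [0, 0, 0],
    [0, 0, 0],
    [0, 0, 0],
    [0, 0, 0],
  ],
  rotation=[
    [0, 0, -0.665],
    [0, 0, -0.665],
    [0, 0, -0.665],
    [0, 0, -0.665],
    [0, 0, -0.665],
  ],
)

```text
time_s: 2.23
tcp_pos: [0.3801, -0.1318, 0.3706]
orientation: [0.888, 0.459, -0.0, 0.0]
wrist_force: [1.1, -0.1, 0.4]
opening: 0.0002
grip_force: 0.0
```

Call:
send_rows(
  jaw=[0, 0, 0, 0, 0],
  offset=[
    [0, 0, 0],
    [0, 0, 0],
    [0, 0, 0],
    [0, 0, 0],
    [0, 0, 0],
  ],
  rotation=[
    [0, 0, -0.665],
    [0, 0, -0.665],
    [0, 0, -0.665],
    [0, 0, -0.665],
    [0, 0, -0.665],
  ],
)

```text
time_s: 2.65
tcp_pos: [0.3801, -0.1315, 0.3707]
orientation: [0.74, 0.672, -0.0, -0.0]
wrist_force: [-0.0, 0.3, 0.3]
opening: 0.0007
grip_force: 0.0
```

Call:
send_rows(
  jaw=[0, 0, 0, 0],
  offset=[
    [0.074, 0.266, 0.163],
    [0.074, 0.266, 0.163],
    [0.074, 0.266, 0.163],
    [0.074, 0.266, 0.163],
  ],
  rotation=[
    [0, 0, 0],
    [0, 0, 0],
    [0, 0, 0],
    [0, 0, 0],
  ],
)

```text
time_s: 2.98
tcp_pos: [0.4483, -0.1186, 0.3284]
orientation: [0.741, 0.672, -0.001, -0.002]
wrist_force: [-0.0, 0.1, 0.4]
opening: 0.0004
grip_force: 0.0
```

```bash
python3 - <<'E'
from h import *
h=np.pi/2
print(bot.state()['qpos'].round(3))
plan(target(-.030,-.08,.22,0,h),target(-.030,-.08,.118,0,h),target(-.03,-.055,.118,0,h),target(-.03,-.01,.118,0,h))
E
```

```text
[-0.5    0.183  1.67  -0.     1.293 -0.403]
now t=2.98 local [-0.0488 -0.1125  0.3284] tilt/rpy [0.004 0.002 1.564] F [-0.   0.1  0.4] open 0.0004
off [0.13, 0.076, 0.433] rot [-0.005, -0.002, -0.009] dist mm 115 rows 2.7
off [0.0, -0.0, 0.408] rot [0.0, 0.0, 0.0] dist mm 102 rows 2.4
off [0.1, 0.0, 0.0] rot [0.0, 0.0, 0.0] dist mm 25 rows 0.6
off [0.18, -0.0, -0.0] rot [0.0, 0.0, 0.0] dist mm 45 rows 1.1
```

Call:
send_rows(
  jaw=[0, 0, 0, 0],
  offset=[
    [0.13, 0.076, 0.433],
    [0.13, 0.076, 0.433],
    [0.13, 0.076, 0.433],
    [0.13, 0.076, 0.433],
  ],
  rotation=[
    [0, 0, 0],
    [0, 0, 0],
    [0, 0, 0],
    [0, 0, 0],
  ],
)

```text
time_s: 3.32
tcp_pos: [0.4662, -0.0861, 0.2177]
orientation: [0.74, 0.672, -0.002, -0.005]
wrist_force: [-0.8, 0.3, -0.4]
opening: 0.0006
grip_force: 0.0
```

Call:
send_rows(
  jaw=[0, 0, 0, 0],
  offset=[
    [0, 0, 0.15],
    [0, 0, 0.3],
    [0, 0, 0.408],
    [0, 0, 0.408],
  ],
  rotation=[
    [0, 0, 0],
    [0, 0, 0],
    [0, 0, 0],
    [0, 0, 0],
  ],
)

```text
time_s: 3.65
tcp_pos: [0.4675, -0.0882, 0.1178]
orientation: [0.74, 0.672, -0.002, -0.003]
wrist_force: [-0.9, 0.7, 0.3]
opening: 0.0006
grip_force: 0.0
```

Call:
send_rows(
  jaw=[0, 0, 0, 0, 0],
  offset=[
    [0.04, 0, 0],
    [0.08, 0, 0],
    [0.12, 0, 0],
    [0.16, 0, 0],
    [0.2, 0, 0],
  ],
  rotation=[
    [0, 0, 0],
    [0, 0, 0],
    [0, 0, 0],
    [0, 0, 0],
    [0, 0, 0],
  ],
)

```text
time_s: 4.07
tcp_pos: [0.4756, -0.0373, 0.1214]
orientation: [0.739, 0.673, 0.001, 0.001]
wrist_force: [-0.6, -0.8, -0.4]
opening: 0.0004
grip_force: 0.2
```

```bash
python3 - <<'E'
from h import *
h=np.pi/2
plan(target(-.03,-.005,.118,0,h))
w=bot.get_image('wrist');b=bot.get_image('top')
cv2.imwrite('pics/e.png',np.hstack([cv2.resize(w['img'],(440,275)),cv2.resize(b['img'][160:225,245:330],(359,275))]))
E
```

```text
now t=4.07 local [-0.0289 -0.029   0.1214] tilt/rpy [-0.003 -0.002  1.567] F [-0.6 -0.8 -0.4] open 0.0004
off [0.096, -0.005, 0.014] rot [0.004, 0.001, -0.004] dist mm 24 rows 0.6
```

View pics/e.png

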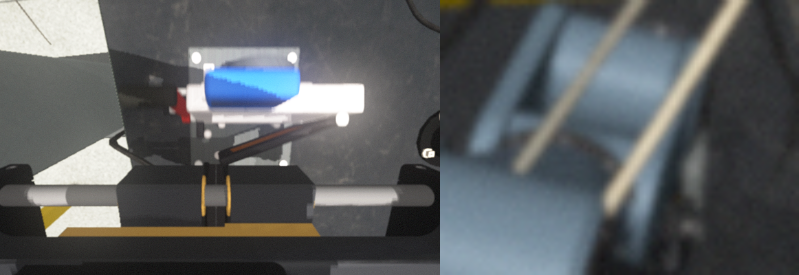

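The fingers (about 216,160) are at the door's free edge (218,156), so I'll keep pushing.

Call:
send_rows(
  jaw=[0, 0, 0, 0, 0],
  offset=[
    [0.015, 0.012, 0.01],
    [0.03, 0.012, 0.014],
    [0.045, 0.012, 0.014],
    [0.06, 0.012, 0.014],
    [0.072, 0.012, 0.014],
  ],
  rotation=[
    [0, 0, 0],
    [0, 0, 0],
    [0, 0, 0],
    [0, 0, 0],
    [0, 0, 0],
  ],
)

```text
time_s: 4.58
tcp_pos: [0.4792, -0.0213, 0.116]
orientation: [0.739, 0.673, -0.001, 0.0]
wrist_force: [-1.7, -7.7, -2.4]
opening: 0.0002
grip_force: 3.0
```

Call:
send_rows(
  jaw=[0, 0, 0, 0, 0],
  offset=[
    [0.01, 0, 0],
    [0.02, 0, 0],
    [0.03, 0, 0],
    [0.03, 0, 0],
    [0.03, 0, 0],
  ],
  rotation=[
    [0, 0, 0],
    [0, 0, 0],
    [0, 0, 0],
    [0, 0, 0],
    [0, 0, 0],
  ],
)

```text
time_s: 5.0
tcp_pos: [0.4802, -0.0129, 0.1163]
orientation: [0.74, 0.673, 0.0, -0.0]
wrist_force: [-0.3, -0.2, -0.1]
opening: 0.0004
grip_force: 0.0
```

```bash
python3 - <<'E'
from h import *
h=np.pi/2
plan(target(-.03,-.002,.118,0,h))
w=bot.get_image('wrist')
cv2.imwrite('pics/f.png',w['img'][40:290,200:600])
E
```

```text
now t=5.00 local [-0.0265 -0.0043  0.1163] tilt/rpy [ 0.000e+00 -1.000e-03  1.566e+00] F [-0.3 -0.2 -0.1] open 0.0004
off [0.009, -0.014, -0.007] rot [0.0, -0.001, -0.005] dist mm 4 rows 0.1
```

View pics/f.png

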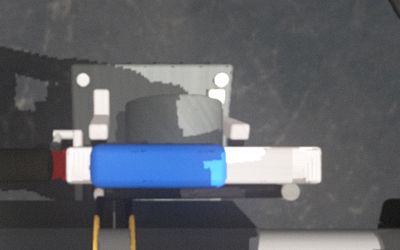

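The force rose to about 8 N and then fell to zero, which looks like the catch snapping in. The view shows only a thin dark edge at (190,193) under the frame. A slightly deeper press will confirm it.

Call:
send_rows(
  jaw=[0, 0, 0, 0, 0],
  offset=[
    [0.006, 0, 0],
    [0.012, 0, 0],
    [0.018, 0, 0],
    [0.022, 0, 0],
    [0.022, 0, 0],
  ],
  rotation=[
    [0, 0, 0],
    [0, 0, 0],
    [0, 0, 0],
    [0, 0, 0],
    [0, 0, 0],
  ],
)

```text
time_s: 5.47
tcp_pos: [0.4806, -0.0101, 0.1163]
orientation: [0.739, 0.674, -0.002, 0.002]
wrist_force: [-2.5, -10.4, -0.9]
opening: 0.0002
grip_force: 5.1
```

Call:
send_rows(
  jaw=[0, 0, 0],
  offset=[
    [-0.12, 0, 0],
    [-0.24, 0, 0],
    [-0.24, 0, 0],
  ],
  rotation=[
    [0, 0, 0],
    [0, 0, 0],
    [0, 0, 0],
  ],
)

```text
time_s: 5.72
tcp_pos: [0.4762, -0.0713, 0.1165]
orientation: [0.741, 0.672, 0.0, 0.002]
wrist_force: [0.6, -0.4, -0.0]
opening: 0.001
grip_force: 0.0
```

Call:
send_rows(
  jaw=[0, 0, 0, 0, 0],
  offset=[
    [0, -0.1, -0.16],
    [0, -0.2, -0.32],
    [0, -0.3, -0.48],
    [0, -0.3, -0.64],
    [0, -0.3, -0.72],
  ],
  rotation=[
    [0, 0, 0],
    [0, 0, 0],
    [0, 0, 0],
    [0, 0, 0],
    [0, 0, 0],
  ],
)

```text
time_s: 6.13
tcp_pos: [0.3983, -0.0592, 0.2983]
orientation: [0.74, 0.673, 0.0, -0.001]
wrist_force: [1.0, 0.6, -0.6]
opening: 0.0006
grip_force: 0.0
```

Call:
send_rows(
  jaw=[0, 0, 0, 0, 0],
  offset=[
    [0, 0, 0],
    [0, 0, 0],
    [0, 0, 0],
    [0, 0, 0],
    [0, 0, 0],
  ],
  rotation=[
    [0, 0, 0.665],
    [0, 0, 0.665],
    [0, 0, 0.665],
    [0, 0, 0.665],
    [0, 0, 0.665],
  ],
)

```text
time_s: 6.55
tcp_pos: [0.4001, -0.0598, 0.2964]
orientation: [0.889, 0.458, 0.0, -0.0]
wrist_force: [0.0, -0.2, 0.4]
opening: 0.0007
grip_force: 0.0
```

Call:
send_rows(
  jaw=[0, 0, 0, 0, 0],
  offset=[
    [0, 0, 0],
    [0, 0, 0],
    [0, 0, 0],
    [0, 0, 0],
    [0, 0, 0],
  ],
  rotation=[
    [0, 0, 0.665],
    [0, 0, 0.665],
    [0, 0, 0.665],
    [0, 0, 0.665],
    [0, 0, 0.665],
  ],
)

```text
time_s: 6.97
tcp_pos: [0.4002, -0.06, 0.2962]
orientation: [0.977, 0.214, -0.0, -0.0]
wrist_force: [0.3, -0.3, 0.3]
opening: 0.0004
grip_force: 0.0
```

Call:
send_rows(
  jaw=[0, 0, 0, 0, 0],
  offset=[
    [0, 0, 0],
    [0, 0, 0],
    [0, 0, 0],
    [0, 0, 0],
    [0, 0, 0],
  ],
  rotation=[
    [0, 0, 0.665],
    [0, 0, 0.665],
    [0, 0, 0.665],
    [0, 0, 0.665],
    [0, 0, 0.665],
  ],
)

```text
time_s: 7.38
tcp_pos: [0.4002, -0.0602, 0.2962]
orientation: [0.999, -0.045, -0.0, -0.0]
wrist_force: [0.4, -0.2, -0.8]
opening: 0.0002
grip_force: 0.0
```

```bash
python3 - <<'E'
from h import *
plan(target(-.115,.06,.27),target(-.078,.06,.21),target(-.078,.06,.12),target(-.078,.035,.12))
w=bot.get_image('wrist'); np.savez('w2.npz',**w)
cv2.imwrite('pics/g.png',cv2.resize(w['img'][0:230,60:380],None,fx=2,fy=2))
E
```

```text
now t=7.38 local [-0.1019 -0.0585  0.2962] tilt/rpy [0. 0. 0.] F [ 0.4 -0.2 -0.8] open 0.0002
off [-0.052, -0.474, 0.105] rot [-0.0, 0.0, 0.001] dist mm 122 rows 2.9
off [0.148, -0.0, 0.24] rot [0.0, 0.0, 0.0] dist mm 70 rows 1.7
off [-0.0, -0.0, 0.36] rot [0.0, 0.0, 0.0] dist mm 90 rows 2.2
off [0.0, 0.1, 0.0] rot [0.0, 0.0, 0.0] dist mm 25 rows 0.6
```

View pics/g.png

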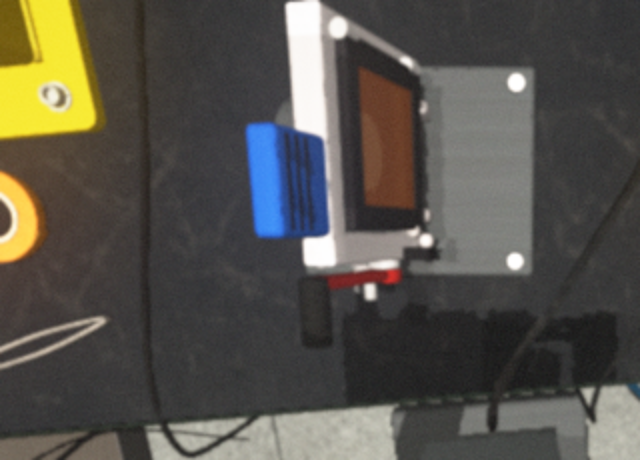

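The door now lies flush with the frame. The toe is at about (315,312) in the crop. I'll remeasure the toe, tab and door from this still view.

```bash
python3 - <<'E'
from h import *
w=dict(np.load('w2.npz')); P=L.inv().apply((cloud(w)-C).reshape(-1,3)).reshape(400,640,3); hsv=cv2.cvtColor(w['img'],cv2.COLOR_BGR2HSV)
box=np.zeros((400,640),bool); box[0:180,170:290]=1
for nm,m in (('blue',(hsv[...,0]>100)&(hsv[...,0]<125)&(hsv[...,1]>130)),('amber',(hsv[...,0]<22)&(hsv[...,0]>6)&(hsv[...,1]>100)),('black',(hsv[...,2]<60)&(P[...,2]>.12)&(P[...,0]<-.05)),('screw',(P[...,2]<.03)&(hsv[...,2]>200))):
    k,l,st,ce=cv2.connectedComponentsWithStats((m&box).astype(np.uint8))
    for i in range(1,k):
        if st[i,4]>25:
            q=P[l==i]; print(nm,st[i,4],ce[i].round(),'med',np.median(q,0).round(3),'p2',np.percentile(q,2,0).round(3),'p98',np.percentile(q,98,0).round(3))
            if nm=='amber': 
                A=np.c_[q[:,0],q[:,2],np.ones(len(q))]; print('plane',np.linalg.lstsq(A,q[:,1],rcond=None)[0])
            if nm=='blue':
                t=q[q[:,2]>.172]; print('tab top',t.mean(0),t.min(0),t.max(0))
for u,v in((60+516/2,41),(60+515/2,130)): print(P[int(v),int(u)].round(4))
E
```

```text
blue 1731 [201.  91.] med [-0.013  0.032  0.176] p2 [-0.033  0.024  0.145] p98 [0.008 0.045 0.18 ]
tab top [-0.01246637  0.03625353  0.17905718] [-0.03410514 -0.05878782  0.1720827 ] [0.00958374 0.04531979 0.45880616]
amber 1618 [253.  71.] med [0.012 0.003 0.095] p2 [-0.019 -0.005  0.064] p98 [0.04  0.01  0.121]
plane [ 0.02594203 -0.0346492   0.00570668]
black 538 [217. 156.] med [-0.068  0.029  0.152] p2 [-0.084  0.025  0.145] p98 [-0.053  0.037  0.154]
[ 0.0545 -0.064   0.015 ]
[-0.0511 -0.063   0.0157]
```

Call:
send_rows(
  jaw=[0, 0, 0, 0, 0],
  offset=[
    [-0.052, -0.494, 0.105],
    [-0.052, -0.494, 0.105],
    [-0.052, -0.494, 0.105],
    [-0.052, -0.494, 0.105],
    [-0.052, -0.494, 0.105],
  ],
  rotation=[
    [0, 0, 0],
    [0, 0, 0],
    [0, 0, 0],
    [0, 0, 0],
    [0, 0, 0],
  ],
)

```text
time_s: 7.85
tcp_pos: [0.3975, 0.0659, 0.2695]
orientation: [0.999, -0.04, -0.001, -0.0]
wrist_force: [0.2, -0.1, 0.7]
opening: 0.0006
grip_force: 0.0
```

Call:
send_rows(
  jaw=[0, 0, 0, 0, 0],
  offset=[
    [0.14, 0, 0.14],
    [0.14, 0, 0.28],
    [0.14, 0, 0.44],
    [0.14, 0, 0.6],
    [0.14, 0, 0.6],
  ],
  rotation=[
    [0, 0, 0],
    [0, 0, 0],
    [0, 0, 0],
    [0, 0, 0],
    [0, 0, 0],
  ],
)

```text
time_s: 8.27
tcp_pos: [0.4289, 0.0595, 0.1133]
orientation: [0.999, -0.045, -0.009, -0.0]
wrist_force: [-1.2, 0.6, -0.4]
opening: 0.0003
grip_force: 0.0
```

```bash
python3 - <<'E'
from h import *
plan(target(-.08,.03,.12))
E
```

```text
now t=8.27 local [-0.0842  0.0632  0.1133] tilt/rpy [0.    0.017 0.   ] F [-1.2  0.6 -0.4] open 0.0003
off [0.016, 0.133, -0.027] rot [-0.0, 0.022, 0.0] dist mm 34 rows 0.8
```

Call:
send_rows(
  jaw=[0, 0, 0, 0, 0],
  offset=[
    [0, 0.03, 0],
    [0, 0.06, 0],
    [0, 0.09, 0],
    [0, 0.12, 0],
    [0, 0.15, 0],
  ],
  rotation=[
    [0, 0, 0],
    [0, 0, 0],
    [0, 0, 0],
    [0, 0, 0],
    [0, 0, 0],
  ],
)

```text
time_s: 8.68
tcp_pos: [0.4316, 0.0218, 0.1225]
orientation: [0.999, -0.045, 0.003, 0.001]
wrist_force: [0.6, 1.4, 0.9]
opening: 0.0006
grip_force: 0.5
```

Call:
send_rows(
  jaw=[0, 0, 0, 0, 0],
  offset=[
    [0, 0.03, 0],
    [0, 0.06, 0.01],
    [0, 0.09, 0.02],
    [0, 0.12, 0.03],
    [0, 0.15, 0.04],
  ],
  rotation=[
    [0, 0, 0],
    [0, 0, 0],
    [0, 0, 0],
    [0, 0, 0],
    [0, 0, 0],
  ],
)

```text
time_s: 9.1
tcp_pos: [0.4263, -0.0149, 0.1097]
orientation: [0.999, -0.045, -0.0, -0.0]
wrist_force: [-1.0, 0.4, -0.4]
opening: 0.0002
grip_force: 0.2
```

Call:
send_rows(
  jaw=[0, 0, 0, 0, 0],
  offset=[
    [0, 0.03, 0.02],
    [0, 0.06, 0.03],
    [0, 0.09, 0.05],
    [0, 0.12, 0.05],
    [0, 0.12, 0.05],
  ],
  rotation=[
    [0, 0, 0],
    [0, 0, 0],
    [0, 0, 0],
    [0, 0, 0],
    [0, 0, 0],
  ],
)

```text
time_s: 9.52
tcp_pos: [0.4239, -0.0453, 0.0971]
orientation: [0.999, -0.046, -0.0, 0.0]
wrist_force: [0.0, 0.5, -0.1]
opening: 0.0001
grip_force: 0.0
```

```bash
python3 - <<'E'
from h import *
plan(target(-.08,-.04,.25))
w=bot.get_image('wrist')
cv2.imwrite('pics/i.png',w['img'][0:300,100:500])
E
```

```text
now t=9.52 local [-0.0797 -0.0416  0.0971] tilt/rpy [-0.     0.001 -0.002] F [ 0.   0.5 -0.1] open 0.0001
off [-0.002, -0.006, -0.612] rot [0.0, 0.001, -0.002] dist mm 153 rows 3.7
```

View pics/i.png

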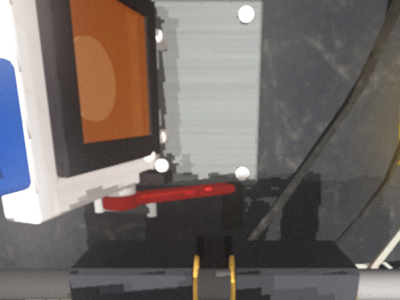

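The red leg now points right, from (105,203) to (235,188). I'll back off upward, check the toe height by depth, and work out the tab approach.

Call:
send_rows(
  jaw=[0, 0, 0, 0, 0],
  offset=[
    [0, 0, -0.15],
    [0, 0, -0.3],
    [0, 0, -0.45],
    [-0.05, 0, -0.6],
    [-0.1, 0, -0.75],
  ],
  rotation=[
    [0, 0, 0],
    [0, 0, 0],
    [0, 0, 0],
    [0, 0, 0],
    [0, 0, 0],
  ],
)

```text
time_s: 9.98
tcp_pos: [0.3986, -0.0414, 0.2869]
orientation: [0.999, -0.045, 0.0, -0.0]
wrist_force: [0.7, -0.7, -0.3]
opening: 0.0003
grip_force: 0.0
```

Call:
send_rows(
  jaw=[0.6, 0.6, 0.6, 0.6, 0.6],
  offset=[
    [0, 0, 0],
    [0, 0, 0],
    [0, 0, 0],
    [0, 0, 0],
    [0, 0, 0],
  ],
  rotation=[
    [0, 0, 0],
    [0, 0, 0],
    [0, 0, 0],
    [0, 0, 0],
    [0, 0, 0],
  ],
)

```text
time_s: 10.4
tcp_pos: [0.3983, -0.0414, 0.2836]
orientation: [0.999, -0.045, -0.002, -0.001]
wrist_force: [0.1, -0.0, 0.1]
opening: 0.0258
grip_force: 0.0
```

```bash
cat >> h.py <<'E'
def ft(x,y,z,f): # TCP target at frame coords, tool leaning with frame
    return target(x,y*np.cos(f)+z*np.sin(f),.03+z*np.cos(f)-y*np.sin(f),f)
E
python3 - <<'E'
from h import *
w=bot.get_image('wrist')
P=L.inv().apply((cloud(w)-C).reshape(-1,3)).reshape(400,640,3); hsv=cv2.cvtColor(w['img'],cv2.COLOR_BGR2HSV)
m=((hsv[...,0]<6)|(hsv[...,0]>172))&(hsv[...,1]>120)&(hsv[...,2]>50)&(P[...,0]<-.04)&(P[...,0]>-.1)&(abs(P[...,1])<.1)
q=P[m]; 
for lo in np.arange(-.08,.04,.01):
    s=q[(q[:,1]>=lo)&(q[:,1]<lo+.01)]
    if len(s)>3: print(round(lo,2),len(s),np.median(s,0).round(3))
m=(abs(P[...,0]+.078)<.012)&(P[...,1]>-.09)&(P[...,1]<-.02)&(P[...,2]>.01)&(P[...,2]<.15); t=P[m]; print('toe?',len(t),np.median(t,0).round(3),t.min(0).round(3),t.max(0).round(3))
q=P[(hsv[...,0]>100)&(hsv[...,0]<125)&(hsv[...,1]>130)&(P[...,2]>.14)&(P[...,2]<.2)&(abs(P[...,1])<.08)&(abs(P[...,0])<.06)]
print('tab',np.median(q,0).round(3),np.percentile(q,2,0).round(3),np.percentile(q,98,0).round(3))
plan(ft(-.018,0,.215,.26),ft(-.018,0,.121,.26))
E
```

```text
-0.06 29 [-0.056 -0.053  0.046]
-0.05 54 [-0.056 -0.045  0.05 ]
-0.04 51 [-0.056 -0.035  0.056]
-0.03 50 [-0.056 -0.025  0.061]
-0.02 53 [-0.056 -0.015  0.066]
-0.01 57 [-0.056 -0.005  0.071]
-0.0 67 [-0.056  0.005  0.08 ]
0.01 55 [-0.057  0.015  0.083]
toe? 237 [-0.077 -0.056  0.044] [-0.09 -0.09  0.01] [-0.066 -0.048  0.047]
tab [-0.013  0.033  0.177] [-0.033  0.024  0.146] [0.007 0.044 0.18 ]
now t=10.45 local [-0.1054 -0.0401  0.2836] tilt/rpy [ 0.001  0.003 -0.   ] F [ 0.4 -0.5  0.9] open 0.0297
off [0.35, -0.381, 0.183] rot [-0.332, 0.004, 0.0] dist mm 137 rows 3.3
off [-0.0, -0.0, 0.376] rot [0.0, 0.0, 0.0] dist mm 94 rows 2.3
```

The kickstand is fully down: toe centre at about (y −0.055, z 0.038), as expected. Next is the tab approach.

Call:
send_rows(
  jaw=[0.6, 0.6, 0.6, 0.6, 0.6],
  offset=[
    [0.35, -0.381, 0.183],
    [0.35, -0.381, 0.183],
    [0.35, -0.381, 0.183],
    [0.35, -0.381, 0.183],
    [0.35, -0.381, 0.183],
  ],
  rotation=[
    [-0.332, 0, 0],
    [-0.332, 0, 0],
    [-0.332, 0, 0],
    [-0.332, 0, 0],
    [-0.332, 0, 0],
  ],
)

```text
time_s: 10.87
tcp_pos: [0.4979, 0.0492, 0.2355]
orientation: [0.991, -0.042, -0.007, 0.129]
wrist_force: [0.4, 0.6, -0.1]
opening: 0.0515
grip_force: 0.0
```

```bash
python3 - <<'E'
from h import *
plan(ft(-.018,0,.122,.26))
w=bot.get_image('wrist')
cv2.imwrite('pics/j.png',w['img'][0:340,120:520])
E
```

```text
now t=10.87 local [-0.0145  0.0592  0.2355] tilt/rpy [-0.259  0.001  0.005] F [ 0.4  0.6 -0.1] open 0.0515
off [-0.014, 0.018, 0.367] rot [-0.001, 0.001, 0.007] dist mm 92 rows 2.2
```

View pics/j.png

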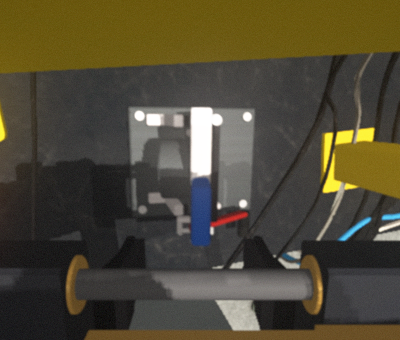

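The tab (202,210) sits midway between the fingers (about 135 and 258). Descend and close.

Call:
send_rows(
  jaw=[0.6, 0.6, 0.6, 0.6, 0.6],
  offset=[
    [-0.014, 0.016, 0.1],
    [-0.014, 0.016, 0.2],
    [-0.014, 0.016, 0.3],
    [-0.014, 0.016, 0.365],
    [-0.014, 0.016, 0.365],
  ],
  rotation=[
    [0, 0, 0],
    [0, 0, 0],
    [0, 0, 0],
    [0, 0, 0],
    [0, 0, 0],
  ],
)

```text
time_s: 11.33
tcp_pos: [0.485, 0.0168, 0.1491]
orientation: [0.99, -0.045, -0.011, 0.13]
wrist_force: [-0.6, -0.7, 0.0]
opening: 0.052
grip_force: 0.0
```

Call:
send_rows(
  jaw=[0.3, 0.3, 0.2, 0.2, 0.1],
  offset=[
    [0, 0, 0],
    [0, 0, 0],
    [0, 0, 0],
    [0, 0, 0],
    [0, 0, 0],
  ],
  rotation=[
    [0, 0, 0],
    [0, 0, 0],
    [0, 0, 0],
    [0, 0, 0],
    [0, 0, 0],
  ],
)

```text
time_s: 11.75
tcp_pos: [0.4894, 0.0184, 0.1532]
orientation: [0.991, -0.045, -0.005, 0.13]
wrist_force: [-0.3, 0.3, -0.1]
opening: 0.027
grip_force: 0.0
```

Call:
send_rows(
  jaw=[0, 0, 0, 0, 0],
  offset=[
    [0, 0, 0],
    [0, 0, 0],
    [0, 0, 0],
    [0, 0, 0],
    [0, 0, 0],
  ],
  rotation=[
    [0, 0, 0],
    [0, 0, 0],
    [0, 0, 0],
    [0, 0, 0],
    [0, 0, 0],
  ],
)

```text
time_s: 12.17
tcp_pos: [0.4893, 0.0194, 0.1525]
orientation: [0.991, -0.045, -0.005, 0.129]
wrist_force: [1.0, 5.1, 3.1]
opening: 0.0136
grip_force: 29.8
```

```bash
python3 - <<'E'
from h import *
s=bot.state(); print(s['grip_force'],s['moment'])
p=L.inv().apply(np.array(s['tcp_pos'])-C); d=p[1:]-[0,.03]; print('radius',np.hypot(*d),'angle',np.arctan2(d[0],d[1]))
r=np.hypot(*d)
plan(*[ft(p[0],0,r,f) for f in (.21,.16,.11,.06,.02,0)])
E
```

```text
29.842642787843943 [ 1.32699882  0.00590961 -0.07887986]
radius 0.1258316925084058 angle 0.22990268555501225
now t=12.17 local [-0.0203  0.0287  0.1525] tilt/rpy [-0.259 -0.002 -0.001] F [1.  5.1 3.1] open 0.0136
off [0.0, 0.01, 0.0] rot [0.062, -0.002, -0.002] dist mm 3 rows 0.4
off [-0.0, 0.025, 0.001] rot [0.064, -0.0, 0.0] dist mm 6 rows 0.4
off [0.0, 0.025, 0.001] rot [0.064, 0.0, 0.0] dist mm 6 rows 0.4
off [-0.0, 0.025, 0.001] rot [0.064, -0.0, -0.0] dist mm 6 rows 0.4
off [0.0, 0.02, 0.0] rot [0.051, 0.0, -0.0] dist mm 5 rows 0.3
off [0.0, 0.01, 0.0] rot [0.025, 0.0, 0.0] dist mm 3 rows 0.2
```

Gripped at 13.6 mm with 30 N. Now the swing, as an arc about the hinge.

```bash
python3 - <<'E'
from h import *
s=bot.state(); p0=np.array(s['tcp_pos']); r0=R.from_quat(s['orientation'])
for ang in ([.215,.19,.165,.14,.115],[.09,.065,.04,.02,0]):
    for f in ang:
        t=ft(-.0203,0,.126,f); q=t[0]+L.apply([0,-.001,0])
        print((r0.inv().apply(q-p0)/.25).round(3).tolist(),((r0.inv()*t[1]).as_rotvec()/(np.pi/4)).round(3).tolist())
    t=ft(-.0203,0,.126,ang[-1]); p0=t[0]+L.apply([0,-.001,0]); r0=t[1]; print()
E
```

```text
[0.0, 0.011, 0.001] [0.055, -0.002, -0.002]
[0.0, 0.024, 0.001] [0.087, -0.002, -0.002]
[0.0, 0.037, 0.002] [0.119, -0.002, -0.002]
[0.0, 0.049, 0.004] [0.151, -0.002, -0.002]
[0.0, 0.062, 0.005] [0.183, -0.002, -0.002]

[0.0, 0.013, 0.0] [0.032, 0.0, 0.0]
[0.0, 0.025, 0.001] [0.064, -0.0, 0.0]
[-0.0, 0.038, 0.001] [0.095, -0.0, 0.0]
[0.0, 0.048, 0.002] [0.121, 0.0, 0.0]
[0.0, 0.058, 0.003] [0.146, 0.0, 0.0]
```

Call:
send_rows(
  jaw=[0, 0, 0, 0, 0],
  offset=[
    [0, 0.011, 0.001],
    [0, 0.024, 0.001],
    [0, 0.037, 0.002],
    [0, 0.049, 0.004],
    [0, 0.062, 0.005],
  ],
  rotation=[
    [0.055, 0, 0],
    [0.087, 0, 0],
    [0.119, 0, 0],
    [0.151, 0, 0],
    [0.183, 0, 0],
  ],
)

```text
time_s: 12.58
tcp_pos: [0.4878, 0.0035, 0.1551]
orientation: [0.997, -0.045, -0.002, 0.057]
wrist_force: [1.1, 2.4, -2.5]
opening: 0.0136
grip_force: 30.0
```

Call:
send_rows(
  jaw=[0, 0, 0, 0, 0],
  offset=[
    [0, 0.013, 0],
    [0, 0.025, 0.001],
    [0, 0.038, 0.001],
    [0, 0.048, 0.002],
    [0, 0.058, 0.003],
  ],
  rotation=[
    [0.032, 0, 0],
    [0.064, 0, 0],
    [0.095, 0, 0],
    [0.121, 0, 0],
    [0.146, 0, 0],
  ],
)

```text
time_s: 13.0
tcp_pos: [0.4864, -0.011, 0.1557]
orientation: [0.999, -0.046, 0.0, -0.0]
wrist_force: [1.7, 3.6, -3.6]
opening: 0.0139
grip_force: 30.0
```

Call:
send_rows(
  jaw=[0, 0, 0, 0, 0],
  offset=[
    [0, 0, 0],
    [0, 0, 0],
    [0, 0, 0],
    [0, 0, 0],
    [0, 0, 0],
  ],
  rotation=[
    [0, 0, 0],
    [0, 0, 0],
    [0, 0, 0],
    [0, 0, 0],
    [0, 0, 0],
  ],
)

```text
time_s: 13.42
tcp_pos: [0.4864, -0.011, 0.1557]
orientation: [0.999, -0.045, 0.0, 0.001]
wrist_force: [3.4, 3.4, -5.7]
opening: 0.0137
grip_force: 30.0
```

```bash
python3 - <<'E'
from h import *
plan(target(-.0203,-.001,.156)); print(bot.state()['moment'].round(2))
w=bot.get_image('wrist'); np.savez('w3.npz',**w)
cv2.imwrite('pics/k.png',cv2.resize(w['img'][0:270,180:460],None,fx=2,fy=2))
E
```

```text
now t=13.42 local [-0.0205 -0.0018  0.1557] tilt/rpy [-0.002 -0.001  0.   ] F [ 3.4  3.4 -5.7] open 0.0137
off [0.001, -0.003, -0.001] rot [0.003, -0.001, 0.0] dist mm 1 rows 0.0
[ 1.04 -0.67 -0.06]
```

View pics/k.png

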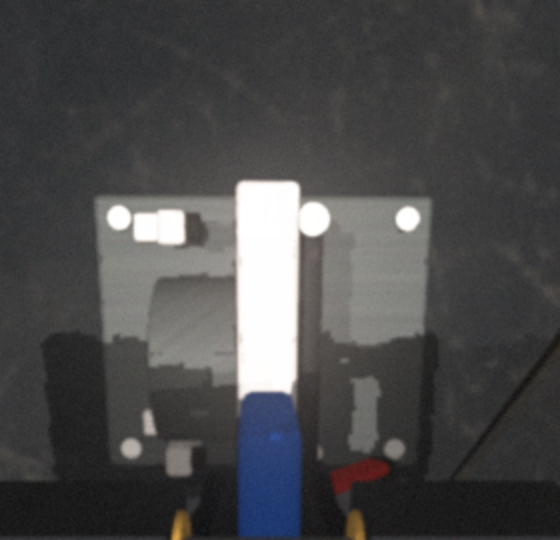

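The frame looks upright over the plate, with all four screws in view: (119,217), (408,218), (131,448) and (394,449). I'll compare the top bar's centre with the plate's centre.

```bash
python3 - <<'E'
from h import *
w=dict(np.load('w3.npz')); P=L.inv().apply((cloud(w)-C).reshape(-1,3)).reshape(400,640,3); g=cv2.cvtColor(w['img'],cv2.COLOR_BGR2GRAY)
S=[]
for u,v in((119,217),(408,218),(131,448),(394,449)):
    u0,v0=180+u/2,v/2; u1,v1=int(u0),int(v0); pt=g[v1-8:v1+9,u1-8:u1+9]; m=pt>pt.max()*.75
    S.append(P[v1-8:v1+9,u1-8:u1+9][m].mean(0))
S=np.array(S); print(S.round(4)); c=S.mean(0); print('centre',c.round(4)); e1=(S[0]-S[2]+S[1]-S[3]); print('yaw err',e1[1]/e1[0])
for lo,hi in((-.005,.005),(.01,.02),(.02,.03),(.03,.04),(.04,.05)):
    m=(P[...,2]>.135)&(P[...,2]<.16)&(P[...,0]>lo)&(P[...,0]<hi)&(abs(P[...,1])<.03)&(g>150)
    q=P[m]; print(lo,len(q),'bar y range',np.percentile(q[:,1],[1,99]).round(4),'z',np.median(q[:,2]).round(4))
E
```

```text
[[ 0.0552  0.0621  0.0154]
 [ 0.0547 -0.0634  0.015 ]
 [-0.0489  0.0622  0.0199]
 [-0.0509 -0.0625  0.0155]]
centre [ 0.0025 -0.0004  0.0164]
yaw err -0.004564706629852936Traceback (most recent call last):
  File "<stdin>", line 10, in <module>
    return _quantile_unchecked(
        a, q, axis, out, overwrite_input, method, keepdims, weights)
    return _ureduce(a,
                    func=_quantile_ureduce_func,
    ...<5 lines>...
                    overwrite_input=overwrite_input,
                    method=method)
    r = func(a, **kwargs)
    result = _quantile(arr,
                       quantiles=q,
    ...<2 lines>...
                       out=out,
                       weights=wgt)
    slices_having_nans = np.isnan(arr[-1, ...])
                                  ~~~^^^^^^^^^
IndexError: index -1 is out of bounds for axis 0 with size 0
```

```bash
python3 - <<'E'
from h import *
w=dict(np.load('w3.npz')); P=L.inv().apply((cloud(w)-C).reshape(-1,3)).reshape(400,640,3)
for v in (105,130,150,170,185):
    r=P[v,290:340]; m=(r[:,2]>.125)&(r[:,2]<.17); q=r[m]; print(v,len(q),q.min(0).round(4),q.max(0).round(4),'mid y',((q[:,1].min()+q[:,1].max())/2).round(4)) if m.any() else print(v,r[10].round(3))
E
```

```text
105 42 [ 0.0548 -0.0153  0.1351] [0.0551 0.0057 0.1464] mid y -0.0048
130 42 [ 0.042  -0.0156  0.1305] [0.0428 0.0059 0.1473] mid y -0.0049
150 41 [ 0.0313 -0.0159  0.1321] [0.0328 0.0061 0.1471] mid y -0.0049
170 42 [ 0.0204 -0.0162  0.134 ] [0.0226 0.0062 0.147 ] mid y -0.005
185 42 [ 0.0107 -0.0163  0.128 ] [0.0145 0.0063 0.1464] mid y -0.005
```

Bar centre is about 1.5 mm right of the plate centre (about −0.013 rad), so I'll trim it.

Call:
send_rows(
  jaw=[0, 0, 0, 0, 0],
  offset=[
    [0, -0.003, 0.001],
    [0, -0.006, 0.002],
    [0, -0.006, 0.002],
    [0, -0.006, 0.002],
    [0, -0.006, 0.002],
  ],
  rotation=[
    [0, 0, 0],
    [0, 0, 0],
    [0, 0, 0],
    [0, 0, 0],
    [0, 0, 0],
  ],
)

```text
time_s: 13.88
tcp_pos: [0.4865, -0.0101, 0.1557]
orientation: [0.999, -0.045, 0.0, 0.001]
wrist_force: [2.3, 1.7, -0.7]
opening: 0.0135
grip_force: 29.9
```

Call:
send_rows(
  jaw=[0, 0, 0, 0, 0],
  offset=[
    [0, 0, 0],
    [0, 0, 0],
    [0, 0, 0],
    [0, 0, 0],
    [0, 0, 0],
  ],
  rotation=[
    [0, 0, 0],
    [0, 0, 0],
    [0, 0, 0],
    [0, 0, 0],
    [0, 0, 0],
  ],
)

```text
time_s: 14.3
tcp_pos: [0.4865, -0.0101, 0.1557]
orientation: [0.999, -0.045, 0.0, 0.001]
wrist_force: [2.7, 2.3, 1.2]
opening: 0.0136
grip_force: 29.9
```

```bash
python3 - <<'E'
from h import *
w=bot.get_image('wrist'); P=L.inv().apply((cloud(w)-C).reshape(-1,3)).reshape(400,640,3); hsv=cv2.cvtColor(w['img'],cv2.COLOR_BGR2HSV)
for v in (110,150,180):
    r=P[v,290:340]; q=r[(r[:,2]>.142)&(r[:,2]<.17)]; print(v,q[:,1].min().round(4),q[:,1].max().round(4),len(q))
m=((hsv[...,0]<6)|(hsv[...,0]>172))&(hsv[...,1]>120)&(P[...,0]<-.03)&(P[...,0]>-.1)&(abs(P[...,1])<.1); q=P[m]; print('leg',q.min(0).round(3),q.max(0).round(3))
plan(target(-.0203,0,.156)); print(bot.state()['qd'].round(3))
E
```

```text
110 -0.0089 0.0067 32
150 -0.0086 0.0069 31
180 -0.0082 0.0066 29
leg [-0.08  -0.058  0.   ] [-0.052 -0.028  0.057]
now t=14.35 local [-0.0205 -0.0009  0.1557] tilt/rpy [-0.003 -0.001 -0.   ] F [2.7 1.4 1.2] open 0.0139
off [0.001, -0.004, -0.001] rot [0.003, -0.001, -0.0] dist mm 1 rows 0.0
[-0.    -0.     0.001 -0.001 -0.001 -0.001]
```

Bar centre is now within about 0.6 mm of the plate centre, and the forces are low and steady. The leg is down and the door shut, so I'll hand in.

```bash
python3 -c "
from plant import bot
print(bot.job_done())"
```

```text
the job is handed in; nothing more can be done
None
```

The job is handed in at about 14 s: the door is shut on its catch, the kickstand is snapped fully down, and the frame is held upright and still by the blue tab (top bar within about 0.6 mm of the base centre); no verdict came back.

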